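# Make up two desk kits from the office stock

### The arm

A 6-joint arm with a two-finger parallel gripper is mounted at the origin on the work surface. World frame = base frame: x ahead of the robot, y to its left, z up, the work surface at z = 0. Lengths are in mm, angles in rad, forces in N, time in s.
With the tool pointing down it reaches from about 375 to 900 mm from the base axis. Payload 3.1 kg.
Tool frame: the origin (TCP) lies midway between the tips of the shut fingers; the grasp point (between the pads) lies 19 mm behind it; z points along the fingers, y is the line along which they close (so a half turn about z gives the same grasp; the last joint's range is limited). The gripper opens to 85 mm and grips with 20 to 120 N. Pads are 22 mm wide; open, the fingers measure 114 mm over their backs; the gripper's body (76 mm by 85 mm) begins 54 mm behind the grasp point. The pads swing forward as they close: fully open they stand 13 mm farther back than shut.
Start: joints at [-1.464, 0.527, 1.433, -0, 1.181, -0.178], TCP at [176.227, -599.617, 231.31] pointing down, gripper open.
Joint ranges: [-3.08, 3.08], [-0.75, 2.2], [0.22, 2.44], [-1.43, 4.57], [0, 2.65], [-2.85, 2.85]. Speed limits (rad/s): [2.79, 2.79, 3.14, 3.14, 3.14, 3.14].

### API

Orientations are given as a unit quaternion [x, y, z, w].
In Python, from bench import bot gives the robot as it stands.
- The arm moves only by the shell command python3 -m crank 'ROWS' [FORCE]. ROWS is text: rows parted by semicolons, each of 7 numbers parted by spaces: the opening, from 0 (shut) to 1 (fully open), then the shift along the world's x, y, z in cm, then the turn, a rotation vector about the world's x, y, z in rad. A call has 1 to 20 rows; each row is the pose to reach, as a shift and turn from the pose commanded when the call began; what a row does not reach only later rows make up. A row lasts 1/12 s, in which the tool goes at most 41.7 mm and 7.16 degrees, less where a joint would pass 70% of its speed; a pose out of reach is approached as far as the arm can. A call with a gripper value outside its range is refused whole. The fingers move at their own pace and stop on an object; FORCE is the grip in N (left out, the last holds). Time passes only in rows, so rows that repeat a pose let the fingers close. It gives the time, the measured TCP pose, the force, the opening and the grip force at its end, in the units of the state.
- bot.get_state(): the state, without advancing time (a new reading comes with each control period).
- bot.snapshot(name): name is "scene" or "top" or "wrist"; returns a dict with "image" (420x560x3 uint8, red, green, blue), "depth" (420x560 float32, mm along the optical axis (not along the pixel's ray), 0 where there is no reading), "intrinsics" (3x3 intrinsics, pixels), "D" ([k1, k2, p1, p2, k3] as OpenCV has them; the pictures are not rectified), "R" (3x3) and "t" (3): a world point X has camera coordinates R X + t. Camera axes: x right, y down, z forward; pixel columns grow to the right and rows downward; lengths in mm; the calibration is good to about 2 mm. A picture is of the moment at which its call begins.
- bot.job_done(): hands the job in; it is judged then, once.
The state is a dict: "clock": time; "joint_pos": joint angles; "joint_velocities": joint speeds; "effort": joint torques, N m; "tcp_pos": TCP position; "tool_rot": TCP orientation; "ft_force": force on the tool from outside, world axes, zero at the start; "ft_torque": the same for the moment, N m; "grip_width": opening from 0.0 (shut) to 1.0 (fully open); "finger_force": force on a finger pad.
Only numpy, scipy, OpenCV 4.12 (cv2) and the standard library are available. Lean on these libraries where they do the work, as an engineer would, in place of code of your own. Each camera call takes 0.05 s, during which the arm holds its last target. There are 200 camera calls.

### The job

Make up the two kits on the desk: put the stapler and the small tape roll into the plain tray; put the hand stamp and the large packing-tape roll on the clear floor of the tray with the card rack, and stand the tabbed index card fully down in that rack's empty middle slot, tab up. The other four must rest flat or upright, right way up, on its tray's floor, side by side and not on one another; leave the box of staples and the mug where they are.

Things in the scene. Friction and masses are not known exactly. Their poses are not given: they have to be found in the camera images.
- stapler: Black desk stapler, loose, 105 long (its x) x 30 wide (its y; steel foot, the black upper arm is 26 wide) x about 44 high. Origin: centre of its underside, z up. Grip it across its width, at half length, about 30 above the underside.
- small_roll: Small pale yellowish roll of adhesive tape lying flat, loose: a rigid ring, outer diameter 42, hole diameter 26, 22 high. Origin: centre of its underside, z along its axis, up.
- stamp: Office hand stamp standing upright, loose: wooden foot 46 (x) x 30 (y) x 16 high, on it a black turned knob handle, total height 72; the knob is 27 in diameter between 52 and 64 above the underside, its neck is thinner below. Origin: centre of its underside, z up.
- big_roll: Large brown roll of packing tape lying flat, loose: a rigid ring, outer diameter 62, hole diameter 28, 48 high. Origin: centre of its underside, z along its axis, up.
- guide_card: Stiff pale index card with a tab, loose, 4 thick (its x), 80 wide (its y) and 62 high, plus a centred tab on top, 40 wide, up to 95 above the lower edge. Starts standing upright in the dark card stand. Origin: centre of its lower edge, z up towards the tab. Grip the tab across the thickness. The two faces are alike.
- card_stand: Low dark steel stand, fixed, that holds the index card at the start: foot 50 (x) x 100 (y) x 6 high, with two upright rails along y, up to 36 high, 8 apart, the card standing between them on the foot at 6 above the desk. Origin: centre of its underside. It stays where it is.
- plain_tray: Grey kit tray without a rack, fixed to the desk: 208 (x) x 128 (y) x 22 high, walls 4, floor 4, so the open inside is 200 x 120. Origin: centre of its underside, z up; its floor is at z = 4.
- rack_tray: Grey tray, same size, walls and floor, fixed, origin alike; steel card rack at its +x end: 3 slots along y, centred at x = 60, 75, 90, y = 0, each 12 wide (x), 102 long, floor z = 6, dividers 3 thick, up to z = 46. Outer slots hold fixed low cards (4 thick, 80 wide, up to z = 56); the middle one, x = 75, is empty. Clear tray floor: x -100 to 51, y -60 to 60, z = 4.
- staple_box: Bystander: small cardboard box of staples with a white band, 52 x 38 x 22 high, loose among the stock. Not wanted in either kit. Origin: centre of its underside.
- mug: Bystander: white mug, rim radius 40, 92 high, loose, beyond the stock. Origin: centre of its underside.
Not all that is in view belongs to the job. What is shaped like the stapler but turquoise is not meant. Leave any pink look-alike of the guide_card alone.

How it is judged:
By the outcome, as a careful person would: the job done as asked, in the order asked, and still so for the second after the job is handed in, with the robot touching nothing.
It also fails if it takes over 112 s, if anything falls off the work surface, if the arm or the gripper's body presses on something with over 40 N, if the wrist force passes 120 N, or if a joint passes its speed limit or range.

## Working session

There is one attempt and no reset: what is moved stays moved. The work goes in short steps, Python scripts to look and compute and a shell command to move; the robot and the scene stay as the last step left them, time stands still between calls to the robot, and variables do not carry over. Pictures are saved under pics/ and viewed, at most 14 in all, crops included, and the job is handed in when it is done.

```bash
mkdir -p pics; ls; python3 - <<'E'
from bench import bot
import cv2,numpy as np
for n in("scene","top"):
    s=bot.snapshot(n); cv2.imwrite(f"pics/{n}0.png",cv2.resize(s["image"][:,:,::-1],(800,600),interpolation=cv2.INTER_CUBIC))
    np.savez(f"{n}0.npz",**s); print(n,s["intrinsics"].tolist(),s["D"],(-s["R"].T@s["t"]).round(),s["R"].round(3).tolist())
print(bot.get_state())
E
```

```text
pics
scene [[423.25836016518815, 0.0, 285.03834697015844], [0.0, 423.25836016518815, 206.37543921956933], [0.0, 0.0, 1.0]] [0.01872269 0.         0.         0.         0.        ] [ 943. -618.  540.] [[0.855, 0.518, -0.002], [0.298, -0.496, -0.815], [-0.424, 0.697, -0.579]]
top [[529.8562047707126, 0.0, 282.4327775872389], [0.0, 529.8562047707126, 218.68202194892783], [0.0, 0.0, 1.0]] [-0.10729133  0.          0.          0.          0.        ] [ 475.    6. 1054.] [[-0.02, -1.0, -0.011], [-0.994, 0.021, -0.107], [0.108, 0.009, -0.994]]
{'clock': 0.1, 'joint_pos': array([-1.46352283e+00,  5.28363642e-01,  1.43376709e+00, -2.06103675e-05,
        1.18141078e+00, -1.78521193e-01]), 'joint_velocities': array([-0.00065969, -0.00243619, -0.00350466, -0.00098366,  0.00136466,
       -0.00103563]), 'effort': array([ 1.50002152e-04, -4.43304348e+01, -1.78586233e+01, -2.17361221e-04,
        3.87342676e-03,  3.60492777e-06]), 'tcp_pos': array([ 176.14014086, -598.9966148 ,  230.43960427]), 'tool_rot': array([ 9.89806507e-01,  1.42415337e-01,  2.51817171e-05, -9.74151579e-04]), 'ft_force': array([-0.37111368, -0.16497056,  0.04785489]), 'ft_torque': array([0.05486868, 0.02483011, 0.03126679]), 'finger_force': 0.0, 'grip_width': 0.9987012971338725}
```

View pics/top0.png

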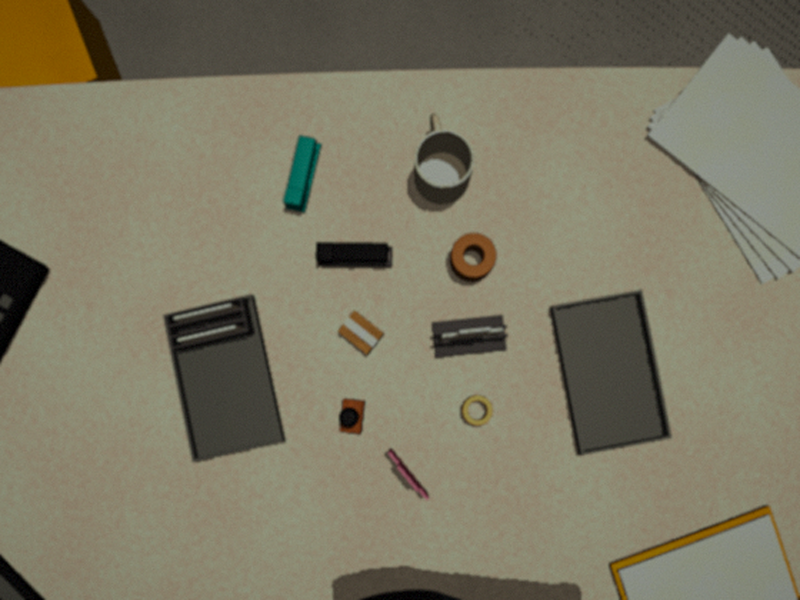

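View pics/scene0.png

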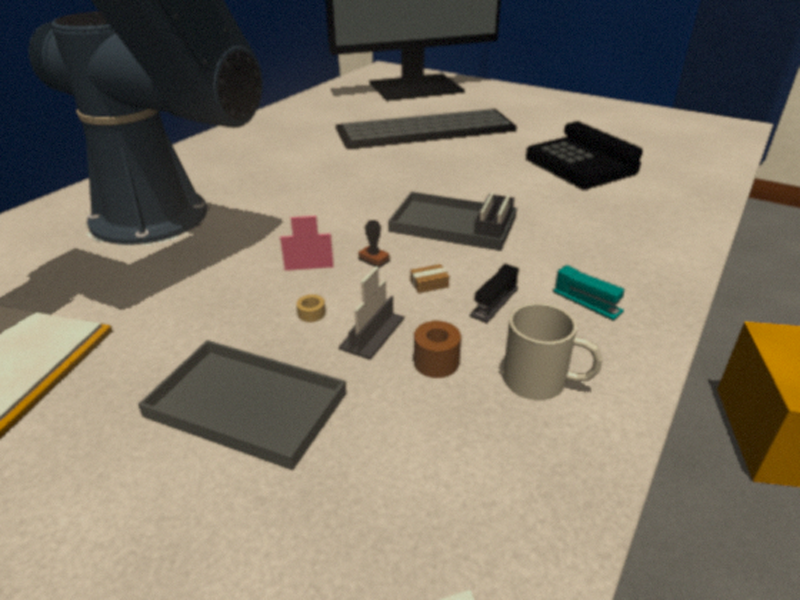

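The top view shows:
- Stapler-shaped: black at (353,254), turquoise at (302,172). The black one fits.
- Cards: pale one in the dark stand at (470,335), pink one at (407,475). The pale one fits.
- Other objects: small yellow roll (477,410), stamp (350,417), big roll (473,257), staple box (361,332), mug (443,168).
- Trays: rack tray on the left (225,378), plain tray on the right (610,372).

Next I'll measure everything by depth and confirm the candidates in a crop.

```bash
cat > h.py <<'E'
import numpy as np,cv2
def cloud(s):
    K,D,d=s["intrinsics"],s["D"],s["depth"]
    h,w=d.shape; uv=np.mgrid[0:h,0:w][::-1].reshape(2,-1).T.astype(float)
    n=cv2.undistortPoints(uv[:,None],K,D)[:,0]
    c=np.c_[n,np.ones(len(n))]*d.reshape(-1,1)
    W=(c-s["t"])@s["R"]; W[d.ravel()<=0]=np.nan
    return W.reshape(h,w,3)
E
python3 - <<'E'
import numpy as np,cv2
from h import cloud
s=np.load("top0.npz"); W=cloud(s); im=s["image"]
Z=W[...,2]; print("desk z",np.nanmedian(Z), np.nanmedian(Z[150:170,230:330]))
for name,(x0,y0,x1,y1) in dict(rack=(160,290,290,465),plain=(545,285,675,460),stapler=(310,235,397,272),big=(445,228,500,285),small=(455,388,500,432),stamp=(333,392,370,440),stand=(425,310,512,362),box=(333,305,390,360),pink=(380,443,435,503),mug=(405,105,480,210)).items():
    a=[int(v*.7) for v in (x0,y0,x1,y1)]
    P=W[a[1]:a[3],a[0]:a[2]].reshape(-1,3); P=P[~np.isnan(P[:,2])]
    print(name,"zpct",np.percentile(P[:,2],[50,90,98,100]).round())
    for lo,hi in dict(rack=[(12,30),(49,70)],plain=[(12,30)],stapler=[(12,30),(30,60)],big=[(38,60)],small=[(14,30)],stamp=[(9,25),(50,90)],stand=[(20,45),(55,75),(80,120)],box=[(14,40)],pink=[(40,75),(75,120)],mug=[(75,110)]).get(name):
        Q=P[(P[:,2]>lo)&(P[:,2]<hi)]
        if len(Q)<4: print(lo,hi,len(Q));continue
        r=cv2.minAreaRect(Q[:,:2].astype(np.float32)); print("  ",lo,hi,len(Q),np.round(Q.mean(0),1),np.round(r[0],1),np.round(r[1],1),round(r[2],1))
# crops
A=cv2.resize(im[85:195,190:300],(400,400),interpolation=cv2.INTER_CUBIC)
B=cv2.resize(im[210:355,220:365],(400,400),interpolation=cv2.INTER_CUBIC)
cv2.imwrite("pics/crop.png",np.hstack([A,B])[:,:,::-1])
E
```

```text
desk z -0.6655043713539306 -0.5983802483288653
rack zpct [ 2. 27. 49. 60.]
   12 30 1086 [509.5 266.3  20.6] [502.5 266.9] [209.6 128. ] 12.1
   49 70 221 [576.4 280.2  54.6] [574.2 277.6] [43.1 86.3] 14.6
plain zpct [ 2.  8. 22. 27.]
   12 30 971 [ 498.1 -272.3   19.9] [ 500.  -268.8] [209.1 130.9] 8.8
stapler zpct [ 7. 42. 44. 47.]
   12 30 48 [658.3  91.9  25. ] [658.   85.6] [95.8  1.5] 87.8
   30 60 678 [669.6  84.1  40.1] [670.1  84.2] [98.6 25.8] 87.5
big zpct [ 7. 48. 50. 52.]
   38 60 655 [660.4 -81.4  47. ] [660.5 -81.7] [60.1 60.6] 87.2
small zpct [-0. 21. 23. 26.]
   14 30 224 [451.9 -82.5  20.8] [452.2 -82.5] [39.1 40.6] 88.8
stamp zpct [ 2. 69. 72. 75.]
   9 25 216 [447.7  86.5  14.8] [446.9  89. ] [30.1 46.2] 82.3
   50 90 161 [447.4  88.3  68.6] [447.3  88.5] [25.1 24.6] 43.2
stand zpct [  4.  36.  98. 104.]
   20 45 243 [552.5 -73.8  33.8] [554.4 -75.3] [ 16.4 100.6] 5.0
   55 75 69 [553.5 -73.2  65.9] [554.2 -74.4] [ 4.2 78.6] 5.0
   80 120 68 [553.9 -74.6  97.5] [554.3 -74.9] [ 4.2 40.1] 5.2
box zpct [ 1. 22. 24. 29.]
   14 40 518 [561.6  74.8  21.4] [561.8  75. ] [52.3 38. ] 50.3
pink zpct [-1. 39. 93. 98.]
   40 75 93 [371.3  13.1  58.5] [369.9  12.8] [79.1  4.5] 39.3
   75 120 64 [370.8  13.7  91.6] [369.9  13.5] [38.8  4.5] 40.0
mug zpct [ 2. 79. 92. 97.]
   75 110 473 [788.2 -42.6  86.6] [786.7 -46. ] [78.9 89.3] 62.1
```

View pics/crop.png

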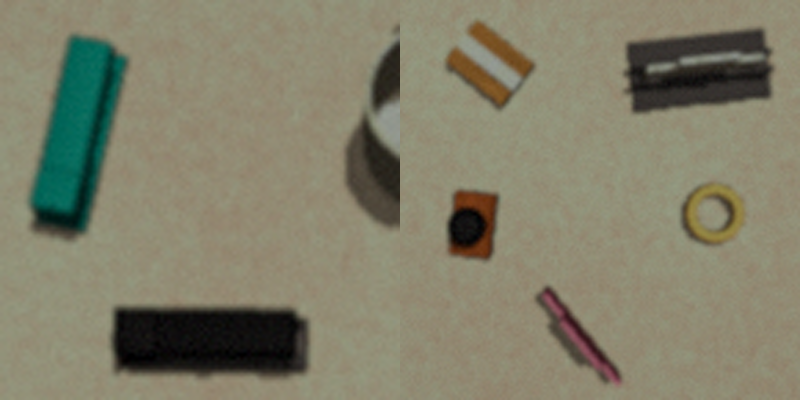

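The crop confirms that the black stapler, the pale card in the stand and the yellow roll are the ones meant; the turquoise stapler and pink card stay put. All measured heights and sizes match the description. First move: above the stapler at (670, 82), with the closing line at -2.5°.

```bash
python3 -m crank '1 24.7 34.1 -2 0 0 0.6; 1 24.7 34.1 -2 0 0 0.6; 1 24.7 34.1 -2 0 0 0.6; 1 24.7 34.1 -2 0 0 0.6; 1 24.7 34.1 -2 0 0 0.6; 1 24.7 34.1 -2 0 0 0.6; 1 24.7 34.1 -2 0 0 0.6; 1 24.7 34.1 -2 0 0 0.6; 1 24.7 34.1 -2 0 0 0.6; 1 24.7 34.1 -2 0 0 0.6; 1 24.7 34.1 -2 0 0 0.6; 1 24.7 34.1 -2 0 0 0.6' 60
python3 -m crank '0.7 24.7 34.1 -5 0 0 0.64; 0.7 24.7 34.1 -5 0 0 0.64; 0.7 24.7 34.1 -5 0 0 0.64; 0.7 24.7 34.1 -5 0 0 0.64; 0.7 24.7 34.1 -5 0 0 0.64; 0.7 24.7 34.1 -5 0 0 0.64; 0.7 24.7 34.1 -5 0 0 0.64; 0.7 24.7 34.1 -5 0 0 0.64; 0.7 24.7 34.1 -5 0 0 0.64; 0.7 24.7 34.1 -5 0 0 0.64; 0.7 24.7 34.1 -5 0 0 0.64; 0.7 24.7 34.1 -5 0 0 0.64; 0.7 24.7 34.1 -5 0 0 0.64'
python3 - <<'E'
from bench import bot
import cv2,numpy as np
s=bot.snapshot("wrist");np.savez("w1.npz",**s);cv2.imwrite("pics/w1.png",s["image"][:,:,::-1])
from h import cloud
W=cloud(s);P=W.reshape(-1,3);P=P[~np.isnan(P[:,2])]
Q=P[(P[:,2]>30)&(P[:,2]<50)&(abs(P[:,0]-670)<40)&(abs(P[:,1]-82)<80)]
print(cv2.minAreaRect(Q[:,:2].astype(np.float32)),np.percentile(Q,[1,99],axis=0).round(1))
Q=P[(P[:,2]>3)&(P[:,2]<50)&(abs(P[:,0]-670)<40)&(abs(P[:,1]-82)<80)]
print(cv2.minAreaRect(Q[:,:2].astype(np.float32)),np.percentile(Q,[1,99],axis=0).round(1))
E
```

```text
clock: 1.1
tcp_pos: [424.0, -256.0, 211.0]
tool_rot: [0.902, 0.431, -0.0, -0.001]
ft_force: [-0.3, -0.3, -0.1]
grip_width: 0.999
finger_force: 0.0
clock: 2.18
tcp_pos: [669.8, 80.8, 160.6]
tool_rot: [0.723, 0.691, -0.001, -0.0]
ft_force: [-0.0, -0.6, 0.4]
grip_width: 0.697
finger_force: 0.0
((671.5155639648438, 86.48269653320312), (99.2145767211914, 26.057212829589844), 87.77556610107422) [[658.2  38.8  35.6]
 [685.1 135.5  44.2]]
((671.3767700195312, 84.80709838867188), (102.7276840209961, 30.03157615661621), 87.61725616455078) [[657.5  38.5   5.4]
 [685.4 136.   44.2]]
```

View pics/w1.png

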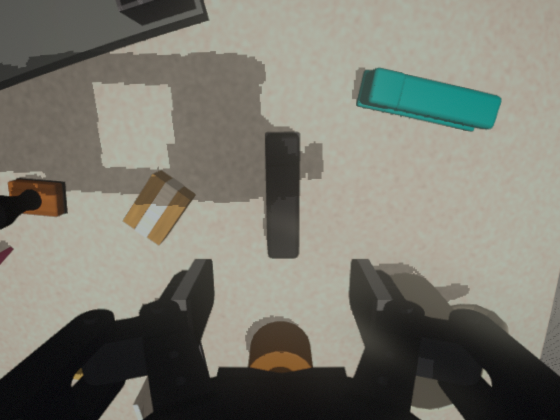

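The wrist view shows the stapler at (283,195), centred between the fingers, with the big roll behind at (282,355). Descend and grip.

```bash
python3 -m crank '0.7 0.1 0.2 -10 0 0 0; 0.7 0.1 0.2 -10 0 0 0; 0.7 0.1 0.2 -10 0 0 0; 0.7 0.1 0.2 -14.8 0 0 0; 0.7 0.1 0.2 -14.8 0 0 0; 0.7 0.1 0.2 -14.8 0 0 0; 0.2 0.1 0.2 -14.8 0 0 0; 0.2 0.1 0.2 -14.8 0 0 0; 0.2 0.1 0.2 -14.8 0 0 0; 0.2 0.1 0.2 -14.8 0 0 0; 0.2 0.1 0.2 -14.8 0 0 0; 0.2 0.1 0.2 -14.8 0 0 0; 0.2 0.1 0.2 -14.8 0 0 0; 0.2 0.1 0.2 -14.8 0 0 0' 60
python3 -m crank '0.2 0 0 8 0 0 0; 0.2 0 0 8 0 0 0; 0.2 0 0 8 0 0 0; 0.2 0 0 8 0 0 0; 0.2 0 0 8 0 0 0'
```

```text
clock: 3.4
tcp_pos: [673.4, 84.0, 16.6]
tool_rot: [0.723, 0.691, 0.002, 0.002]
ft_force: [-0.2, -1.6, 6.7]
grip_width: 0.292
finger_force: 60.4
clock: 3.82
tcp_pos: [670.9, 84.6, 94.0]
tool_rot: [0.723, 0.691, 0.0, 0.0]
ft_force: [-0.2, -0.3, -1.5]
grip_width: 0.291
finger_force: 59.6
```

```bash
python3 -m crank '0.2 0 0 7 0 0 0; 0.2 0 0 7 0 0 0; 0.2 -17.4 -33.4 7 0 0 -1.365; 0.2 -17.4 -33.4 7 0 0 -1.365; 0.2 -17.4 -33.4 7 0 0 -1.365; 0.2 -17.4 -33.4 7 0 0 -1.365; 0.2 -17.4 -33.4 7 0 0 -1.365; 0.2 -17.4 -33.4 7 0 0 -1.365; 0.2 -17.4 -33.4 7 0 0 -1.365; 0.2 -17.4 -33.4 7 0 0 -1.365; 0.2 -17.4 -33.4 7 0 0 -1.365; 0.2 -17.4 -33.4 7 0 0 -1.365; 0.2 -17.4 -33.4 7 0 0 -1.365; 0.2 -17.4 -33.4 7 0 0 -1.365; 0.2 -17.4 -33.4 7 0 0 -1.365; 0.2 -17.4 -33.4 7 0 0 -1.365; 0.2 -17.4 -33.4 7 0 0 -1.365'
python3 - <<'E'
from bench import bot
import cv2,numpy as np
from h import cloud
s=bot.snapshot("wrist");cv2.imwrite("pics/w2.png",s["image"][:,:,::-1])
W=cloud(s);P=W.reshape(-1,3);P=P[~np.isnan(P[:,2])]
Q=P[(P[:,2]>12)&(P[:,2]<26)&(abs(P[:,0]-500)<125)&(abs(P[:,1]+269)<95)]
print(cv2.minAreaRect(Q[:,:2].astype(np.float32)),len(Q))
E
```

```text
clock: 5.23
tcp_pos: [497.2, -248.7, 162.8]
tool_rot: [0.997, 0.082, -0.0, -0.0]
ft_force: [0.4, 0.1, -1.5]
grip_width: 0.292
finger_force: 59.6
((501.0652160644531, -266.87933349609375), (207.91806030273438, 129.04173278808594), 8.631085395812988) 4199
```

View pics/w2.png

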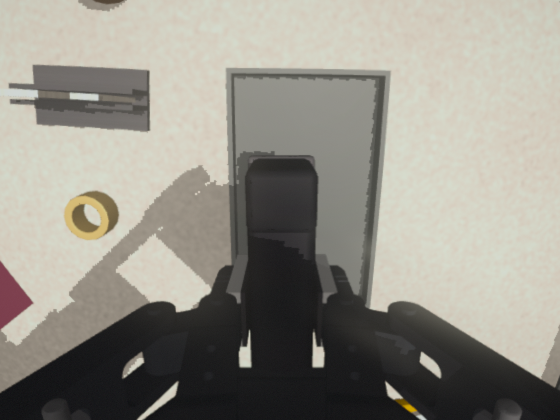

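The wrist view shows the stapler held level along the tray (280,240) and inside its walls. Lower to the floor and release.

```bash
python3 -m crank '0.2 0 0 -9 0 0 0; 0.2 0 0 -9 0 0 0; 0.2 0 0 -12 0 0 0; 0.2 0 0 -13 0 0 0; 0.2 0 0 -13.6 0 0 0; 0.2 0 0 -14.1 0 0 0; 0.2 0 0 -14.1 0 0 0; 0.2 0 0 -14.1 0 0 0'
python3 -m crank '0.45 0 0 0 0 0 0; 0.45 0 0 0 0 0 0; 0.45 0 0 0 0 0 0; 0.45 0 0 0 0 0 0; 0.45 0 0 4 0 0 0; 0.45 0 0 8 0 0 0; 0.75 0 0 12 0 0 0; 0.75 0 0 12 0 0 0; 0.75 0 0 12 0 0 0; 0.75 0 0 12 0 0 0'
```

```text
clock: 5.95
tcp_pos: [498.4, -250.4, 23.9]
tool_rot: [0.997, 0.081, 0.001, 0.001]
ft_force: [-0.3, -0.2, -1.4]
grip_width: 0.288
finger_force: 59.4
clock: 6.78
tcp_pos: [496.9, -249.4, 142.5]
tool_rot: [0.997, 0.08, 0.0, 0.0]
ft_force: [-0.0, -0.4, -0.6]
grip_width: 0.751
finger_force: 0.0
```

```bash
python3 -m crank '0.75 -4.4 16.7 0 0 0 1.56; 0.75 -4.4 16.7 0 0 0 1.56; 0.75 -4.4 16.7 0 0 0 1.56; 0.75 -4.4 16.7 0 0 0 1.56; 0.75 -4.4 16.7 0 0 0 1.56; 0.75 -4.4 16.7 0 0 0 1.56; 0.75 -4.4 16.7 0 0 0 1.56; 0.75 -4.4 16.7 0 0 0 1.56; 0.75 -4.4 16.7 -5 0 0 1.56; 0.75 -4.4 16.7 -8 0 0 1.56; 0.75 -4.4 16.7 -8 0 0 1.56; 0.75 -4.4 16.7 -8 0 0 1.56; 0.75 -4.4 16.7 -8 0 0 1.56; 0.75 -4.4 16.7 -8 0 0 1.56; 0.75 -4.4 16.7 -8 0 0 1.56'
python3 - <<'E'
from bench import bot
import cv2,numpy as np
from h import cloud
s=bot.snapshot("top")
W=cloud(s);P=W.reshape(-1,3);P=P[~np.isnan(P[:,2])]
Q=P[(P[:,2]>32)&(P[:,2]<70)&(abs(P[:,0]-498)<80)&(abs(P[:,1]+248)<40)]
print(cv2.minAreaRect(Q[:,:2].astype(np.float32)),Q[:,2].max(),np.median(Q[:,2]))
E
```

```text
clock: 8.03
tcp_pos: [452.1, -82.2, 61.1]
tool_rot: [0.653, 0.757, -0.0, -0.002]
ft_force: [-0.2, -0.2, -0.2]
grip_width: 0.751
finger_force: 0.0
((499.24169921875, -250.44577026367188), (100.1625747680664, 27.66157341003418), 9.200324058532715) 50.01526762319746 43.93031401908624
```

```bash
python3 -m crank '0.75 0 0 -4 0 0 0; 0.75 0 0 -5 0 0 0; 0.75 0 0 -5.9 0 0 0; 0.75 0 0 -5.9 0 0 0; 0.75 0 0 -5.9 0 0 0; 0.3 0 0 -5.9 0 0 0; 0.3 0 0 -5.9 0 0 0; 0.3 0 0 -5.9 0 0 0; 0.3 0 0 -5.9 0 0 0; 0.3 0 0 -5.9 0 0 0; 0.3 0 0 -5.9 0 0 0; 0.3 0 0 -5.9 0 0 0' 50
python3 -m crank '0.3 0 0 12 0 0 0; 0.3 0 0 12 0 0 0; 0.3 0 0 12 0 0 0; 0.3 0 0 12 0 0 0; 0.3 0 0 12 0 0 0'
```

```text
clock: 9.08
tcp_pos: [453.9, -82.9, 4.8]
tool_rot: [0.652, 0.758, 0.0, 0.001]
ft_force: [-0.6, 0.2, 7.2]
grip_width: 0.464
finger_force: 50.4
clock: 9.5
tcp_pos: [454.8, -83.2, 126.1]
tool_rot: [0.652, 0.758, 0.001, 0.003]
ft_force: [1.1, 0.6, -1.3]
grip_width: 0.465
finger_force: 50.8
```

```bash
python3 -m crank '0.3 0.2 -22.4 0 0 0 0; 0.3 0.2 -22.4 0 0 0 0; 0.3 0.2 -22.4 0 0 0 0; 0.3 0.2 -22.4 0 0 0 0; 0.3 0.2 -22.4 0 0 0 0; 0.3 0.2 -22.4 0 0 0 0; 0.3 0.2 -22.4 0 0 0 0; 0.3 0.2 -22.4 -4 0 0 0; 0.3 0.2 -22.4 -8 0 0 0; 0.3 0.2 -22.4 -10 0 0 0; 0.3 0.2 -22.4 -11 0 0 0; 0.3 0.2 -22.4 -11.7 0 0 0; 0.3 0.2 -22.4 -11.7 0 0 0; 0.3 0.2 -22.4 -11.7 0 0 0; 0.3 0.2 -22.4 -11.7 0 0 0'
```

```text
clock: 10.75
tcp_pos: [455.5, -305.9, 6.9]
tool_rot: [0.652, 0.758, 0.0, 0.0]
ft_force: [-0.8, -0.1, 0.0]
grip_width: 0.467
finger_force: 54.2
```

```bash
python3 -m crank '0.6 0 0 0 0 0 0; 0.6 0 0 0 0 0 0; 0.6 0 0 0 0 0 0; 0.6 0 0 0 0 0 0; 0.6 0 0 4 0 0 0; 0.6 0 0 8 0 0 0; 0.75 0 0 14 0 0 0; 0.75 0 0 14 0 0 0; 0.75 0 0 14 0 0 0; 0.75 0 0 14 0 0 0'
```

```text
clock: 11.58
tcp_pos: [455.7, -307.1, 147.6]
tool_rot: [0.652, 0.758, -0.0, 0.002]
ft_force: [-0.7, 0.8, -1.2]
grip_width: 0.752
finger_force: 0.0
```

```bash
python3 -m crank '0.75 -0.8 39.6 0 0 0 1.286; 0.75 -0.8 39.6 0 0 0 1.286; 0.75 -0.8 39.6 0 0 0 1.286; 0.75 -0.8 39.6 0 0 0 1.286; 0.75 -0.8 39.6 0 0 0 1.286; 0.75 -0.8 39.6 0 0 0 1.286; 0.75 -0.8 39.6 0 0 0 1.286; 0.75 -0.8 39.6 0 0 0 1.286; 0.75 -0.8 39.6 0 0 0 1.286; 0.75 -0.8 39.6 0 0 0 1.286; 0.75 -0.8 39.6 0 0 0 1.286; 0.75 -0.8 39.6 0 0 0 1.286; 0.75 -0.8 39.6 0 0 0 1.286; 0.75 -0.8 39.6 0 0 0 1.286; 0.75 -0.8 39.6 0 0 0 1.286'
python3 - <<'E'
from bench import bot
import cv2,numpy as np
from h import cloud
s=bot.snapshot("wrist");cv2.imwrite("pics/w3.png",s["image"][:,:,::-1])
W=cloud(s);P=W.reshape(-1,3);P=P[~np.isnan(P[:,2])]
for lo,hi in((60,80),(10,20)):
    Q=P[(P[:,2]>lo)&(P[:,2]<hi)&(abs(P[:,0]-447)<45)&(abs(P[:,1]-88)<45)]
    print(cv2.minAreaRect(Q[:,:2].astype(np.float32)),len(Q))
s=bot.snapshot("top");W=cloud(s);P=W.reshape(-1,3);P=P[~np.isnan(P[:,2])]
Q=P[(P[:,2]>17)&(P[:,2]<34)&(abs(P[:,0]-456)<32)&(abs(P[:,1]+307)<24)]
print(cv2.minAreaRect(Q[:,:2].astype(np.float32)),np.median(Q[:,2]))
E
```

```text
clock: 12.83
tcp_pos: [447.0, 88.6, 145.8]
tool_rot: [0.069, 0.998, -0.0, -0.001]
ft_force: [0.6, 0.2, 0.4]
grip_width: 0.75
finger_force: 0.0
((447.53582763671875, 91.02336883544922), (25.888835906982422, 26.10373878479004), 77.56305694580078) 1168
((446.5107116699219, 91.14495086669922), (29.878690719604492, 43.730194091796875), 82.23432159423828) 965
((455.0965270996094, -303.7341613769531), (41.55108642578125, 39.64289855957031), 76.31388854980469) 24.787975735661668
```

View pics/w3.png

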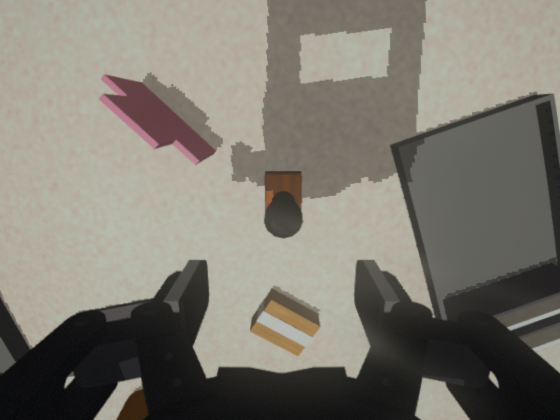

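The stamp knob at (283,213) is centred between the fingers, and the small roll lies flat in the tray. Descend onto the knob.

```bash
python3 -m crank '0.75 0 0.1 -4 0 0 0; 0.75 0 0.1 -8 0 0 0; 0.75 0 0.1 -10.6 0 0 0; 0.75 0 0.1 -10.6 0 0 0; 0.75 0 0.1 -10.6 0 0 0; 0.2 0 0.1 -10.6 0 0 0; 0.2 0 0.1 -10.6 0 0 0; 0.2 0 0.1 -10.6 0 0 0; 0.2 0 0.1 -10.6 0 0 0; 0.2 0 0.1 -10.6 0 0 0; 0.2 0 0.1 -10.6 0 0 0; 0.2 0 0.1 -10.6 0 0 0; 0.2 0 0.1 -10.6 0 0 0' 50
python3 -m crank '0.2 0 0 11 0 0 0; 0.2 0 0 11 0 0 0; 0.2 0 0 11 0 0 0; 0.2 0 0 11 0 0 0; 0.2 0 0 11 0 0 0'
python3 - <<'E'
from bench import bot
import cv2,numpy as np
from h import cloud
s=bot.snapshot("wrist");cv2.imwrite("pics/w4.png",s["image"][:,:,::-1])
W=cloud(s);P=W.reshape(-1,3);P=P[~np.isnan(P[:,2])]
Q=P[(P[:,2]>14)&(P[:,2]<26)&(abs(P[:,0]-502)<130)&(abs(P[:,1]-267)<105)]
print(cv2.minAreaRect(Q[:,:2].astype(np.float32)))
E
```

```text
clock: 14.02
tcp_pos: [448.5, 90.2, 42.2]
tool_rot: [0.067, 0.998, -0.0, 0.002]
ft_force: [-0.4, -1.5, 6.1]
grip_width: 0.285
finger_force: 48.6
clock: 14.43
tcp_pos: [448.5, 90.4, 152.7]
tool_rot: [0.067, 0.998, 0.0, 0.003]
ft_force: [0.1, -0.0, -1.6]
grip_width: 0.284
finger_force: 49.3
((489.69171142578125, 265.80780029296875), (180.92469787597656, 129.92120361328125), 12.07794189453125)
```

View pics/w4.png

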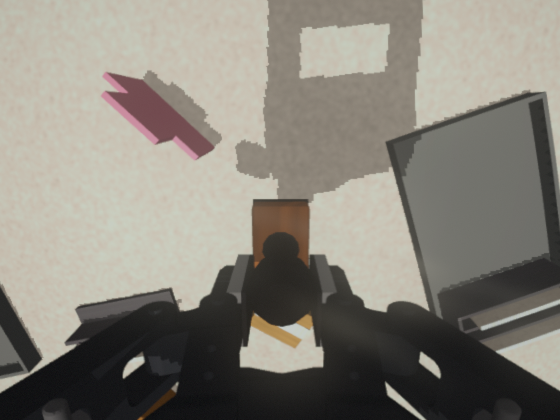

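The wrist view shows the stamp held upright at (280,260). Carry it to rack-tray floor (525, 236).

```bash
python3 -m crank '0.2 7.7 14.6 0 0 0 0.345; 0.2 7.7 14.6 0 0 0 0.345; 0.2 7.7 14.6 0 0 0 0.345; 0.2 7.7 14.6 0 0 0 0.345; 0.2 7.7 14.6 0 0 0 0.345; 0.2 7.7 14.6 0 0 0 0.345; 0.2 7.7 14.6 -4 0 0 0.345; 0.2 7.7 14.6 -8 0 0 0.345; 0.2 7.7 14.6 -9.5 0 0 0.345; 0.2 7.7 14.6 -10.2 0 0 0.345; 0.2 7.7 14.6 -10.5 0 0 0.345; 0.2 7.7 14.6 -10.5 0 0 0.345; 0.2 7.7 14.6 -10.5 0 0 0.345; 0.2 7.7 14.6 -10.5 0 0 0.345'
```

```text
clock: 15.65
tcp_pos: [522.1, 234.7, 46.3]
tool_rot: [-0.104, 0.995, -0.001, -0.002]
ft_force: [-2.7, -2.5, 7.6]
grip_width: 0.288
finger_force: 50.4
```

```bash
python3 -m crank '0.55 0 0 0.1 0 0 0; 0.55 0 0 0.1 0 0 0; 0.55 0 0 0.1 0 0 0; 0.55 0 0 0.1 0 0 0; 0.55 0 0 0.1 0 0 0; 0.55 0 0 3 0 0 0; 0.55 0 0 7 0 0 0; 1 0 0 11 0 0 0; 1 0 0 11 0 0 0; 1 0 0 11 0 0 0'
```

```text
clock: 16.48
tcp_pos: [526.1, 236.9, 157.9]
tool_rot: [-0.105, 0.994, 0.0, 0.003]
ft_force: [0.1, -0.9, -0.3]
grip_width: 0.943
finger_force: 0.0
```

```bash
python3 -m crank '1 13.5 -31.8 0 0 0 -1.57; 1 13.5 -31.8 0 0 0 -1.57; 1 13.5 -31.8 0 0 0 -1.57; 1 13.5 -31.8 0 0 0 -1.57; 1 13.5 -31.8 0 0 0 -1.57; 1 13.5 -31.8 0 0 0 -1.57; 1 13.5 -31.8 0 0 0 -1.57; 1 13.5 -31.8 0 0 0 -1.57; 1 13.5 -31.8 0 0 0 -1.57; 1 13.5 -31.8 0 0 0 -1.57; 1 13.5 -31.8 0 0 0 -1.57; 1 13.5 -31.8 0 0 0 -1.57; 1 13.5 -31.8 0 0 0 -1.57; 1 13.5 -31.8 0 0 0 -1.57; 1 13.5 -31.8 0 0 0 -1.57; 1 13.5 -31.8 0 0 0 -1.57'
python3 - <<'E'
from bench import bot
import cv2,numpy as np
from h import cloud
for n,x,y,w,lo,hi in(("wrist",661,-81,45,40,60),("top",524,236,28,9,30),("top",524,236,28,55,90)):
    s=bot.snapshot(n);W=cloud(s);P=W.reshape(-1,3);P=P[~np.isnan(P[:,2])]
    Q=P[(P[:,2]>lo)&(P[:,2]<hi)&(abs(P[:,0]-x)<w)&(abs(P[:,1]-y)<w)]
    print(cv2.minAreaRect(Q[:,:2].astype(np.float32)),len(Q),np.percentile(Q[:,2],[50,99]))
E
```

```text
clock: 17.82
tcp_pos: [658.6, -81.4, 154.1]
tool_rot: [0.628, 0.778, -0.0, -0.001]
ft_force: [0.6, -0.0, -0.1]
grip_width: 0.998
finger_force: 0.0
((661.8612060546875, -79.24443054199219), (60.538883209228516, 61.15167236328125), 10.499000549316406) 4217 [47.94576492 49.50145728]
((523.3737182617188, 226.9698486328125), (50.30217742919922, 39.923736572265625), 8.796664237976074) 290 [19.17418318 27.57408443]
((520.3564453125, 232.5984649658203), (24.73387336730957, 24.34021759033203), 89.23201751708984) 158 [73.16545434 77.71516639]
```

```bash
python3 -m crank '1 0.2 0.1 -4 0 0 0; 1 0.2 0.1 -8 0 0 0; 1 0.2 0.1 -12 0 0 0; 1 0.2 0.1 -14.8 0 0 0; 1 0.2 0.1 -14.8 0 0 0; 1 0.2 0.1 -14.8 0 0 0; 0.4 0.2 0.1 -14.8 0 0 0; 0.4 0.2 0.1 -14.8 0 0 0; 0.4 0.2 0.1 -14.8 0 0 0; 0.4 0.2 0.1 -14.8 0 0 0; 0.4 0.2 0.1 -14.8 0 0 0; 0.4 0.2 0.1 -14.8 0 0 0; 0.4 0.2 0.1 -14.8 0 0 0' 80
python3 -m crank '0.4 0 0 15 0 0 0; 0.4 0 0 15 0 0 0; 0.4 0 0 15 0 0 0; 0.4 0 0 15 0 0 0; 0.4 0 0 15 0 0 0; 0.4 0 0 15 0 0 0'
python3 - <<'E'
from bench import bot
import cv2,numpy as np
from h import cloud
s=bot.snapshot("wrist");cv2.imwrite("pics/w5.png",s["image"][:,:,::-1])
E
```

```text
clock: 19.05
tcp_pos: [663.8, -81.4, 10.9]
tool_rot: [0.629, 0.778, 0.001, 0.003]
ft_force: [0.9, 0.2, 7.2]
grip_width: 0.705
finger_force: 86.9
clock: 19.55
tcp_pos: [662.5, -80.9, 160.6]
tool_rot: [0.629, 0.778, 0.001, 0.003]
ft_force: [0.1, 0.2, -1.8]
grip_width: 0.707
finger_force: 87.4
```

View pics/w5.png

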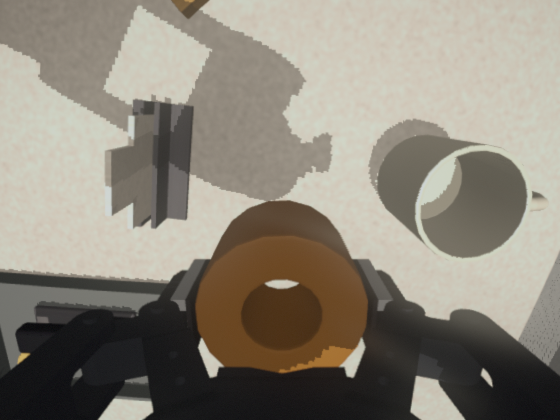

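The roll is held level at (282,310), with the mug and stand clear of it. Carry it to the rack-tray floor.

```bash
python3 -m crank '0.4 -20.4 35.7 0 0 0 0; 0.4 -20.4 35.7 0 0 0 0; 0.4 -20.4 35.7 0 0 0 0; 0.4 -20.4 35.7 0 0 0 0; 0.4 -20.4 35.7 0 0 0 0; 0.4 -20.4 35.7 0 0 0 0; 0.4 -20.4 35.7 0 0 0 0; 0.4 -20.4 35.7 0 0 0 0; 0.4 -20.4 35.7 0 0 0 0; 0.4 -20.4 35.7 0 0 0 0; 0.4 -20.4 35.7 0 0 0 0; 0.4 -20.4 35.7 0 0 0 0; 0.4 -20.4 35.7 0 0 0 0; 0.4 -20.4 35.7 0 0 0 0'
python3 -m crank '0.4 0 0 -4 0 0 0; 0.4 0 0 -8 0 0 0; 0.4 0 0 -11 0 0 0; 0.4 0 0 -13 0 0 0; 0.4 0 0 -14 0 0 0; 0.4 0 0 -14.4 0 0 0; 0.4 0 0 -14.4 0 0 0; 0.4 0 0 -14.4 0 0 0'
```

```text
clock: 20.77
tcp_pos: [457.5, 275.3, 156.5]
tool_rot: [0.629, 0.777, -0.001, -0.0]
ft_force: [0.6, 0.7, -1.5]
grip_width: 0.702
finger_force: 87.4
clock: 21.43
tcp_pos: [456.8, 274.4, 14.5]
tool_rot: [0.629, 0.777, -0.001, -0.001]
ft_force: [-3.3, -2.2, 6.6]
grip_width: 0.705
finger_force: 87.0
```

```bash
python3 -m crank '0.83 0 0 0.1 0 0 0; 0.83 0 0 0.1 0 0 0; 0.83 0 0 0.1 0 0 0; 0.83 0 0 0.1 0 0 0; 0.83 0 0 0.1 0 0 0; 0.83 0 0 3 0 0 0; 0.83 0 0 7 0 0 0; 0.83 0 0 15 0 0 0; 0.83 0 0 15 0 0 0; 0.5 0 0 17 0 0 0; 0.5 0 0 17 0 0 0'
python3 - <<'E'
from bench import bot
import cv2,numpy as np
from h import cloud
s=bot.snapshot("top");np.savez("top2.npz",**s);cv2.imwrite("pics/top2.png",cv2.resize(s["image"][190:340,100:260][:,:,::-1],(640,600),interpolation=cv2.INTER_CUBIC))
s=bot.snapshot("wrist");np.savez("w6.npz",**s);cv2.imwrite("pics/w6.png",s["image"][:,:,::-1])
E
```

```text
clock: 22.35
tcp_pos: [460.4, 277.7, 188.5]
tool_rot: [0.629, 0.778, 0.005, 0.003]
ft_force: [0.1, -0.2, -0.3]
grip_width: 0.562
finger_force: 0.0
```

View pics/w6.png

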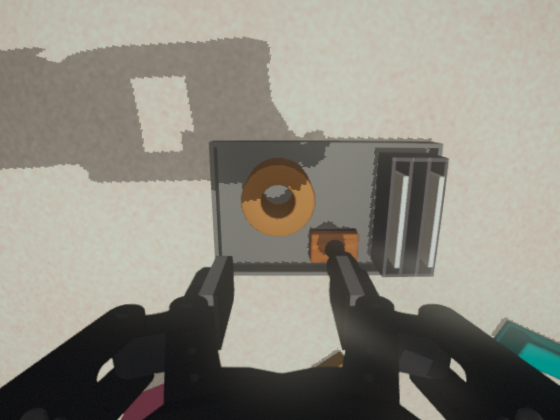

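The wrist view shows the big roll (278,197) flat and the stamp (335,245) upright, side by side. The rack cards are at columns 400 and 432, with the empty slot between them. Next: measure the slot and go to the card.

```bash
python3 -m crank '0.5 9.4 -35.2 0.3 0 0 -0.122; 0.5 9.4 -35.2 0.3 0 0 -0.122; 0.5 9.4 -35.2 0.3 0 0 -0.122; 0.5 9.4 -35.2 0.3 0 0 -0.122; 0.5 9.4 -35.2 0.3 0 0 -0.122; 0.5 9.4 -35.2 0.3 0 0 -0.122; 0.5 9.4 -35.2 0.3 0 0 -0.122; 0.5 9.4 -35.2 0.3 0 0 -0.122; 0.5 9.4 -35.2 0.3 0 0 -0.122; 0.5 9.4 -35.2 0.3 0 0 -0.122; 0.5 9.4 -35.2 0.3 0 0 -0.122; 0.5 9.4 -35.2 0.3 0 0 -0.122; 0.5 9.4 -35.2 0.3 0 0 -0.122'
python3 - <<'E'
from bench import bot
import cv2,numpy as np
from h import cloud
def fit(s,nm):
    W=cloud(s);P=W.reshape(-1,3);P=P[~np.isnan(P[:,2])]
    Q=P[(P[:,2]>13)&(P[:,2]<26)&(abs(P[:,0]-502)<135)&(abs(P[:,1]-267)<110)]
    print(nm,"tray",cv2.minAreaRect(Q[:,:2].astype(np.float32)))
    C=P[(P[:,2]>49)&(P[:,2]<62)&(abs(P[:,0]-576)<45)&(abs(P[:,1]-282)<60)]
    a=np.radians(12.1);ex=np.array([np.cos(a),np.sin(a)]);ey=np.array([-ex[1],ex[0]])
    d=C[:,:2]-[503,267.5];x=d@ex;y=d@ey
    print(np.histogram(x,np.arange(50,100,3)),np.percentile(y,[2,98]))
    for m in(x<75,x>75):
        print(len(x[m]),np.median(x[m]), np.percentile(y[m],[1,99]), np.degrees(np.polyfit(y[m],x[m],1)[0]) , C[m].mean(0))
fit(np.load("top0.npz"),"top0");fit(np.load("top2.npz"),"top2");fit(np.load("w6.npz"),"w6")
s=bot.snapshot("wrist");cv2.imwrite("pics/w7.png",s["image"][:,:,::-1])
W=cloud(s);P=W.reshape(-1,3);P=P[~np.isnan(P[:,2])]
Q=P[(P[:,2]>80)&(P[:,2]<104)&(abs(P[:,0]-554)<35)&(abs(P[:,1]+75)<45)]
print(cv2.minAreaRect(Q[:,:2].astype(np.float32)),len(Q),Q.mean(0))
E
```

```text
clock: 23.53
tcp_pos: [549.8, -73.9, 185.0]
tool_rot: [0.674, 0.738, -0.001, -0.002]
ft_force: [0.2, 0.1, 0.5]
grip_width: 0.503
finger_force: 0.0
top0 tray ((502.46234130859375, 266.85882568359375), (209.59666442871094, 128.00965881347656), 12.084400177001953)
(array([ 1,  0, 48, 59,  0,  2,  0,  0,  0,  0,  0,  0, 46, 63,  1,  1]), array([50, 53, 56, 59, 62, 65, 68, 71, 74, 77, 80, 83, 86, 89, 92, 95, 98])) [-41.55294504  36.37573851]
110 59.197804147363726 [-41.6198736   36.94156885] 0.7701779522698052 [561.34652047 277.7709678   54.613828  ]
111 89.33726694650493 [-42.00843234  37.34785145] 0.11256854720479718 [591.22561214 282.63875104  54.66489662]
top2 tray ((502.3597717285156, 267.15582275390625), (209.4408721923828, 128.9863739013672), 11.973949432373047)
(array([ 1,  0, 50, 58,  0,  1,  0,  0,  0,  0,  3,  0, 43, 60,  3,  2]), array([50, 53, 56, 59, 62, 65, 68, 71, 74, 77, 80, 83, 86, 89, 92, 95, 98])) [-40.86411393  36.52563523]
110 59.08946156607778 [-40.69420755  36.44403062] 0.2181681463724949 [561.33242818 277.58892683  54.54248582]
111 89.34181245056766 [-41.35551572  37.22589815] 0.5759029504347163 [591.25938459 281.87496386  54.51797347]
w6 tray ((503.5473937988281, 268.68743896484375), (208.53012084960938, 129.02310180664062), 11.935338020324707)
(array([  0,   0, 215, 387,  94,   0,   0,   0,   0,   0,   0,   0, 277,
       384,  49,   0]), array([50, 53, 56, 59, 62, 65, 68, 71, 74, 77, 80, 83, 86, 89, 92, 95, 98])) [-36.74229306  39.98980226]
696 59.645457577270854 [-37.85555433  40.81802404] -0.006195923947630028 [561.23887589 282.50840093  54.75663639]
710 89.23936548839454 [-37.64897422  40.37753883] -0.09365153497735995 [590.01542491 289.69853856  54.52845696]
((555.0167236328125, -72.887451171875), (3.9744415283203125, 40.26799774169922), 4.4364118576049805) 370 [554.73161793 -70.74545331  99.40702292]
```

View pics/w7.png

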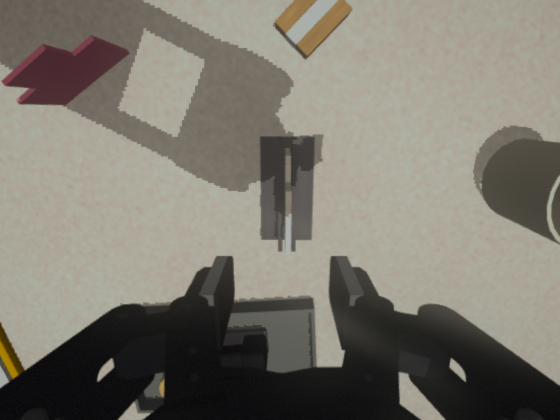

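The tab at (288,240) stands between the fingers, and the slot relative to the card is (+21, +357) mm, +7.3°. Descend and grip the tab.

```bash
python3 -m crank '0.5 0.5 0 -4 0 0 0; 0.5 0.5 0 -8 0 0 0; 0.5 0.5 0 -11.8 0 0 0; 0.5 0.5 0 -11.8 0 0 0; 0.5 0.5 0 -11.8 0 0 0; 0 0.5 0 -11.8 0 0 0; 0 0.5 0 -11.8 0 0 0; 0 0.5 0 -11.8 0 0 0; 0 0.5 0 -11.8 0 0 0; 0 0.5 0 -11.8 0 0 0; 0 0.5 0 -11.8 0 0 0; 0 0.5 0 -11.8 0 0 0; 0 0.5 0 -11.8 0 0 0' 50
python3 -m crank '0 0 0 2 0 0 0; 0 0 0 4 0 0 0; 0 0 0 8 0 0 0; 0 0 0 12 0 0 0; 0 0 0 12 0 0 0; 0 0 0 12 0 0 0; 0 0 0 12 0 0 0'
python3 - <<'E'
from bench import bot
import cv2
s=bot.snapshot("scene");cv2.imwrite("pics/s8.png",cv2.resize(s["image"][90:290,150:430][:,:,::-1],(784,560),interpolation=cv2.INTER_CUBIC))
E
```

```text
clock: 24.67
tcp_pos: [556.7, -76.0, 71.3]
tool_rot: [0.675, 0.738, 0.0, 0.001]
ft_force: [-2.7, -0.8, 7.3]
grip_width: 0.042
finger_force: 50.0
clock: 25.25
tcp_pos: [556.1, -75.6, 189.7]
tool_rot: [0.675, 0.738, 0.0, 0.001]
ft_force: [1.0, -0.6, -0.6]
grip_width: 0.037
finger_force: 49.0
```

View pics/s8.png

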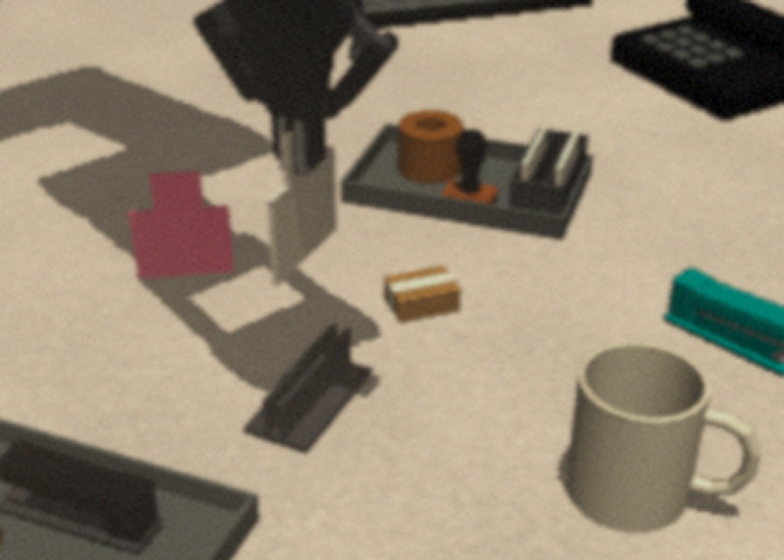

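The card hangs straight from the gripper with the tab held, and the stand is empty. Hover over the slot, then measure again.

```bash
python3 -m crank '0 2 35.6 0 0 0 0.127; 0 2 35.6 0 0 0 0.127; 0 2 35.6 0 0 0 0.127; 0 2 35.6 0 0 0 0.127; 0 2 35.6 0 0 0 0.127; 0 2 35.6 0 0 0 0.127; 0 2 35.6 0 0 0 0.127; 0 2 35.6 0 0 0 0.127; 0 2 35.6 0 0 0 0.127; 0 2 35.6 0 0 0 0.127; 0 2 35.6 -4 0 0 0.127; 0 2 35.6 -5 0 0 0.127; 0 2 35.6 -5 0 0 0.127; 0 2 35.6 -5 0 0 0.127; 0 2 35.6 -5 0 0 0.127'
python3 - <<'E'
from bench import bot
import cv2,numpy as np
from h import cloud
print(bot.get_state()["tcp_pos"])
for n in("wrist","top","scene"):
    s=bot.snapshot(n);np.savez(n+"9.npz",**s)
    W=cloud(s);P=W.reshape(-1,3);P=P[~np.isnan(P[:,2])]
    a=np.radians(12);ex=np.array([np.cos(a),np.sin(a)]);ey=np.array([-ex[1],ex[0]])
    x=(P[:,:2]-[503,267.5])@ex;y=(P[:,:2]-[503,267.5])@ey;z=P[:,2]
    for lo,hi in((49,60),(78,100),(100,132)):
        m=(z>lo)&(z<hi)&(abs(x-75)<30)&(abs(y)<55)
        print(n,lo,hi,m.sum(),np.histogram(x[m],np.arange(45,106,3))[0],np.percentile(y[m],[1,50,99]).round(1) if m.sum() else "")
s=np.load("wrist9.npz");cv2.imwrite("pics/w9.png",s["image"][:,:,::-1])
E
```

```text
clock: 26.55
tcp_pos: [576.8, 279.6, 138.8]
tool_rot: [0.627, 0.779, 0.0, 0.0]
ft_force: [-0.6, -0.4, -0.4]
grip_width: 0.035
finger_force: 49.0
[576.83910144 279.63142984 138.83784207]
wrist 49 60 1403 [  0   0   0   0 189 513   0   0   0   0   0   0   0   0 237 464   0   0
   0   0] [-35.    5.8  40.9]
wrist 78 100 39 [ 0  0  0  0  0  0  0  0  0 18 21  0  0  0  0  0  0  0  0  0] [39.5 39.7 39.9]
wrist 100 132 96 [ 0  0  0  0  0  0  0  0  0 44 52  0  0  0  0  0  0  0  0  0] [39.4 39.6 39.8]
top 49 60 113 [ 0  1  0  2 56 26  0  0  0  0  0  0  0  0 12 16  0  0  0  0] [-41.2 -17.5  19.5]
top 78 100 54 [ 0  0  0  0  0  0  0  0  0 52  2  0  0  0  0  0  0  0  0  0] [-43.1 -22.7   2.8]
top 100 132 65 [ 0  0  0  0  0  0  0  0  0 60  5  0  0  0  0  0  0  0  0  0] [-42.7 -27.3  -7. ]
scene 49 60 79 [ 0  0  0  0  0 18 18  0  0  0  0  0  0  0  1 22 20  0  0  0] [-42.6  -9.3  34.7]
scene 78 100 62 [ 0  0  0  0  0  0  0  0  0  0 11 51  0  0  0  0  0  0  0  0] [-45.2 -18.   35.3]
scene 100 132 86 [ 0  0  0  0  0  0  0  0  0  0 18 68  0  0  0  0  0  0  0  0] [-45.  -18.9  37. ]
```

View pics/w9.png

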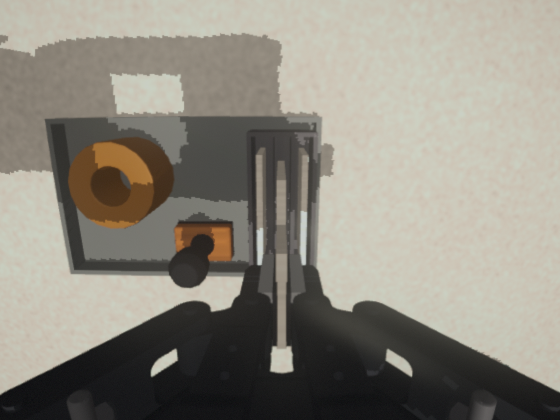

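The wrist view shows the card (281,250) lined up with the middle slot, between the fixed cards at (262,200) and (303,200). All three cameras put it within about 1 mm of the slot centre. Lower it in steps.

```bash
python3 -m crank '0 0 0 -1.5 0 0 0; 0 0 0 -3 0 0 0; 0 0 0 -4 0 0 0; 0 0 0 -5 0 0 0; 0 0 0 -5.8 0 0 0; 0 0 0 -6.3 0 0 0; 0 0 0 -6.3 0 0 0; 0 0 0 -6.3 0 0 0'
python3 -m crank '0 0 0 -0.2 0 0 0; 0 0 0 -0.4 0 0 0; 0 0 0 -0.5 0 0 0; 0 0 0 -0.5 0 0 0'
```

```text
clock: 27.37
tcp_pos: [576.3, 280.4, 75.2]
tool_rot: [0.627, 0.779, -0.0, -0.0]
ft_force: [0.1, -0.3, -0.4]
grip_width: 0.035
finger_force: 49.0
clock: 27.7
tcp_pos: [576.8, 280.7, 71.4]
tool_rot: [0.627, 0.779, 0.001, 0.0]
ft_force: [-1.2, -0.1, 3.1]
grip_width: 0.036
finger_force: 49.7
```

```bash
python3 -m crank '0.3 0 0 0 0 0 0; 0.3 0 0 0 0 0 0; 0.3 0 0 0 0 0 0; 0.3 0 0 0 0 0 0; 0.3 0 0 4 0 0 0; 0.3 0 0 8 0 0 0; 0.3 0 0 12 0 0 0; 0.3 0 -10 16 0 0 0; 0.3 0 -20 16 0 0 0; 0.3 0 -26 16 0 0 0; 0.3 0 -26 16 0 0 0; 0.3 0 -26 16 0 0 0; 0.3 0 -26 16 0 0 0; 0.3 0 -26 16 0 0 0; 0.3 0 -26 16 0 0 0'
python3 - <<'E'
from bench import bot
import cv2,numpy as np
from h import cloud
s=bot.snapshot("top");T=s["image"]
W=cloud(s);P=W.reshape(-1,3);P=P[~np.isnan(P[:,2])]
for nm,x,y,w,lo,hi in(("card",576,282,45,64,80),("tab",576,282,45,85,130),("stamp",521,233,25,60,90),("big",458,275,36,40,60),("small",456,-305,30,17,34),("stapler",499,-250,60,32,60)):
    Q=P[(P[:,2]>lo)&(P[:,2]<hi)&(abs(P[:,0]-x)<w)&(abs(P[:,1]-y)<w)]
    print(nm,len(Q),Q[:,2].max().round(),np.median(Q[:,2]).round(1),cv2.minAreaRect(Q[:,:2].astype(np.float32)))
s=bot.snapshot("scene")["image"]
A=cv2.resize(s[90:340,80:430],(800,571));cv2.imwrite("pics/fin.png",A[:,:,::-1])
E
```

```text
clock: 28.95
tcp_pos: [576.8, 16.6, 230.7]
tool_rot: [0.629, 0.778, -0.0, 0.001]
ft_force: [0.1, 0.0, 0.0]
grip_width: 0.302
finger_force: 0.0
card 39 76.0 67.0 ((566.3811645507812, 271.6677551269531), (86.44609069824219, 41.5602912902832), 70.98189544677734)
tab 55 102.0 99.1 ((565.3145751953125, 279.4765625), (4.952357769012451, 41.3322639465332), 14.80505084991455)
stamp 157 80.0 73.2 ((520.4002075195312, 233.21604919433594), (25.280067443847656, 24.38141441345215), 89.23367309570312)
big 681 58.0 50.8 ((457.1688537597656, 273.8893127441406), (58.9378776550293, 60.189029693603516), 0.1820807009935379)
small 257 30.0 24.2 ((457.5334777832031, -312.1881103515625), (40.6219367980957, 58.19800567626953), 18.959348678588867)
stapler 743 50.0 43.8 ((499.42913818359375, -250.31491088867188), (99.97560119628906, 27.58753776550293), 9.307856559753418)
```

View pics/fin.png

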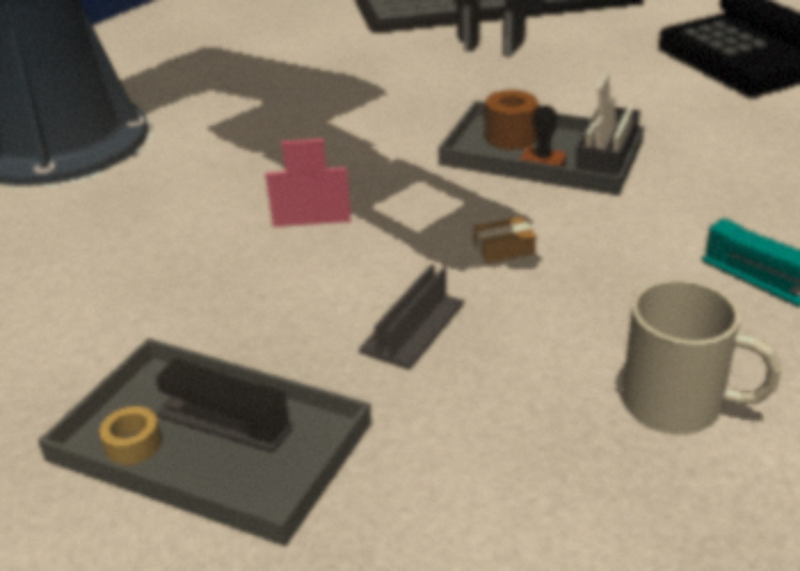

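The final scene view shows:
- Plain tray: stapler (225,405) and small roll (130,435) lie flat side by side.
- Rack tray: big roll (512,118) and stamp (544,135) stand on the clear floor. The card (603,130) is fully down in the middle slot with its tab up; the tab top is at about 101 mm, as it must be, and the card leans slightly within the slot's play.
- Box, mug and look-alikes are untouched.

```bash
python3 -c "
from bench import bot
print(bot.job_done())"
```

```text
the job is handed in; nothing more can be done
None
```

I made up both kits in the order asked and handed the job in at about 29 s; the index card is fully down in the middle slot, tab up, leaning slightly within the slot's play.

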